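# Clamp the gel cassette in its casting stand and hold the press

### The job

Take the flat blue-framed gel cassette from its sloping rest and stand it upright on one of its short thin edges in the bay of the casting stand, between the yellow press and the white back wall, and let go of it. Then push the sprung yellow press towards the wall until the red pawl clicks in behind the ratchet tooth and the press squeezes the cassette firmly against the wall, and finish while still holding the press pushed in. Leave the other things on the worktop where they are.

Things in the scene. Friction and masses are not known exactly. Their poses are not given: they have to be found in the camera images.
- cassette: rigid flat gel cassette, blue frame, white window, 90 (x) x 54 (y) x 14 (z) mm, about 0.15 kg, loose. Origin: centre of one broad face (z = 0; the other face is z = 14 mm). At the start it leans back in the drying rest, 55 deg from level, x (long axis) pointing up the slope, face z = 0 on the rest. Either short edge may stand down, either face to the press. Set upright on its 14 mm edge it stays by itself.
- drying_rest: white fixed rest that holds the cassette leaning at the start; origin on the worktop, x level towards the side where the cassette top leans, z up (mm). Base x -42..58, y +-32, top z 6. Sloping panel y +-17 under the cassette, ledge y +-22 at its foot. The lower end (z = 0 edge) of the cassette is at x -20, z 14; its top reaches z 96. Its long edges stand free, so it can be pinched across its 54 mm width near its top.
- casting_stand: fixed stand; origin on the worktop, x = push direction, z up (mm): grey base x -95..85, y +-75, top z 12. White back wall: face x 65, y +-22, top z 84, ribs behind to x 84. Bay between press (face x 5 when out) and wall, floor z 12; side guides x 10..62, inner faces y +-33, top z 20. Spring barrel x -90..-20, y 47..65, top z 35; red pawl and post x -30..15, y -50..-71, top z 51.
- bay_floor (a point): point on the bay floor at x 46, y 0, z 12 mm of the stand (19 mm before the wall's face), axes as the stand's. Good place for the middle of the cassette's foot: broad faces square to the stand's x, 54 mm width along its y. When clamped, the middle of its thickness is at x 58 of the stand.
- press_face: yellow upright plate of the press, 10 x 44 x 58 mm, z 20 to 78 mm of the stand; axes as the stand's. Its origin is the stand's origin shifted by the press travel along x. An aluminium cross arm at z 22 to 30 mm reaches to y = +-59 mm from it; an aluminium foot 18 mm wide, top z 22, reaches 45 mm back from it (-x).
- push_pad (a point): middle of the black rubber push pad (36 x 36 mm) on the side of the yellow plate away from the bay, at x -9, y 0, z 56 mm of the stand when the press is out; moves with the press; axes as the stand's. Push here along the stand's +x, for example with closed fingertips pointing down.
- press (a joint): travel of the press along the stand's +x, m: 0 out; about 0.042 the pawl clicks in behind the tooth; about 0.046 it presses the cassette on the wall and the push rises steeply; 0.056 end stop if empty. A spring drives it back: 3.5 N at 0, 7 N at 0.046; the tooth takes 1 to 2 N more. Let go, it returns to 0.042 and the cassette is loose. A total push of 13 to 22 N is a firm hold.
- pawl (a joint): angle of the sprung red pawl, rad: 0 down (at rest, and again after the click), rising to about 0.1 while its nose rides over the ratchet tooth on the press's side bar.
- timer: white bench timer with red knob, 54 x 66 x 40 mm, loose, to be left alone; origin under its centre
- sample_cup_1: sample cup with red lid, 55 mm across, 58 mm high, loose, to be left alone; origin under its centre
- petri_2: petri dish, 91 mm across, 9 mm high, loose, to be left alone; origin under its centre
- coverslip_box: white coverslip packet, 35 x 60 x 14 mm, loose, to be left alone; origin under its centre

How it is judged:
By the outcome, as a careful person would: the job done as asked, in the order asked, and still so for the second after the job is handed in, while the arm keeps its last pose, push and grip.
It also fails if it takes over 51 s, if anything falls off the work surface, if the arm or the gripper's body presses on something with over 40 N, if the wrist force passes 120 N, or if a joint passes its speed limit or range.

### The arm

A 6-joint arm with a two-finger parallel gripper is mounted at the origin on a cart in front of the work surface, level with it; the furniture and walls round the work are solid. World frame = base frame: x ahead of the robot, y to its left, z up, the work surface at z = 0. Lengths are in m, angles in degrees, forces in N, time in s.
With the tool pointing down it reaches from about 0.225 to 0.725 m from the base axis. Payload 3.1 kg.
Tool frame: the origin (TCP) lies at the centre of the arm's flange, where the gripper is bolted on; the fingertips stand 173 mm ahead of it and the grasp point (between the pads) lies r.grip_point_offset ahead of it (r.grip_point_offset is the distance from the TCP to the grasp point, in m); z points along the fingers, y is the line along which they close (so a half turn about z gives the same grasp; the last joint's range is limited). The gripper opens to 85 mm and grips with 20 to 120 N. Pads are 22 mm wide; open, the fingers measure 114 mm over their backs; the gripper's body (76 mm by 85 mm) begins 54 mm behind the grasp point. The pads swing forward as they close: fully open they stand 13 mm farther back than shut.
Start: joints at [69.282, 2.75, 5.684, 92.934, 0, 82.678], TCP at [0.122, 0.511, 0.405] pointing down, gripper open.
Joint ranges: [-166.93, 166.93], [-56.73, 111.36], [-69.38, 81.34], [-121.58, 131.49], [-85.45, 84.26], [-180, 180]. Speed limits (degrees/s): [159.86, 159.86, 180, 180, 180, 180].

### API

Orientations are given as [roll, pitch, yaw] about the fixed x, y, z axes, in that order (R = Rz(yaw) Ry(pitch) Rx(roll)).
In Python, from station import r gives the robot as it stands.
- The arm moves only by the shell command python3 -m inch 'ROWS'. ROWS is text: rows parted by semicolons, each of 5 numbers parted by spaces: the shift along the tool's x, y, z scaled (see below), then the turn about the tool's z scaled (see below), then the opening, from 0 (shut) to 1 (fully open). A call has 1 to 20 rows; each row is the pose to reach, as a shift and turn from the pose commanded when the call began, along the tool's axes at that moment; what a row does not reach only later rows make up. The controller multiplies each number of a shift by 600 mm and each number of a turn by pi/4 rad. A row lasts 1/10 s, in which the tool goes at most 50 mm and 8.59 degrees, less where a joint would pass 70% of its speed; a pose out of reach is approached as far as the arm can. A call with a number of a shift or a turn outside -1 to 1 is refused whole. A call with a gripper value outside its range is refused whole. The fingers move at their own pace and stop on an object; the grip force is fixed at half the most. Time passes only in rows, so rows that repeat a pose let the fingers close. It gives the time, the measured TCP pose, the force, the opening and the grip force at its end, in the units of the state.
- r.get_obs(): the state, without advancing time (a new reading comes with each control period).
- r.get_image(name): name is "side" or "top"; returns (picture, depth): 400x640x3 uint8, red, green, blue; 400x640 float32, m along the optical axis (not along the pixel's ray), 0 where there is no reading.
- r.get_calibration(name): a dict with "vfov" (degrees; the focal length in pixels is half the picture's height over the tangent of half this angle, whatever the lens; pixels are square), "cx", "cy" (the principal point, pixels), "world_to_cam" (4x4, takes a point from world to camera coordinates). Camera axes: x right, y up, looking along -z (the intrinsics and any distortion apply to the point x, -y, -z); pixel columns grow to the right and rows downward; lengths in m; the calibration is good to about 2 mm. A picture is of the moment at which its call begins. get_calibration takes no time and is no camera call.
- r.job_done(): hands the job in; it is judged then, once.
Trained networks look in the newest picture that a camera, given by its name, has taken for a name from the list of things; names that differ only in an ending like _2 or _b are one class to them, and where a whole thing is asked for, a point or a joint stands for the part that bears it (a point fixed in the world has none). Each returns a list of dicts, best first, with "score" (0 to 1); they miss things now and then, are a little off and sometimes report something else, mostly with a low value. They report only what shows in the picture. A call takes as long as a camera call.
- r.find_in(camera, name): "pixel" ([column, row] in pixels, amid what is visible of it).
- r.trace(camera, name): "pixels" (400x640 bool, what is visible of it) and "pixel" ([column, row] in pixels, amid what is visible of it).
- r.mark_of(camera, name): "pixel" ([column, row] in pixels: a listed point, or the origin of a listed thing).
The state is a dict: "time_s": time; "joint_pos": joint angles; "joint_vel": joint speeds; "tau": joint torques, N m; "tcp_pos": TCP position; "orientation": TCP orientation; "contact_force": force on the tool from outside, world axes, zero at the start; "wrist_torque": the same for the moment, N m; "finger_gap": opening from 0.0 (shut) to 1.0 (fully open); "gripper_force": force on a finger pad.
Only numpy, scipy, OpenCV 4.12 (cv2) and the standard library are available. Lean on these libraries where they do the work, as an engineer would, in place of code of your own. Each camera call takes 0.05 s, during which the arm holds its last target. There are 200 camera calls.

## Working session

There is one attempt and no reset: what is moved stays moved. The work goes in short steps, Python scripts to look and compute and a shell command to move; the robot and the scene stay as the last step left them, time stands still between calls to the robot, and variables do not carry over. Pictures are saved under pics/ and viewed, at most 12 in all, crops included, and the job is handed in when it is done.

```bash
mkdir -p pics; ls
cat > h.py <<'E'
import numpy as np,cv2
from station import r
def cal(n):
    c=r.get_calibration(n); f=200/np.tan(np.radians(c["vfov"])/2); return c,f
def world(n,px,d):
    c,f=cal(n); px=np.atleast_2d(px).astype(float); d=np.atleast_1d(d)
    x=(px[:,0]-c["cx"])/f*d; y=-(px[:,1]-c["cy"])/f*d
    P=np.c_[x,y,-d,np.ones(len(d))]
    return (P@np.linalg.inv(c["world_to_cam"]).T)[:,:3]
def atz(n,px,z):
    a=world(n,px,[0.1])[0]; b=world(n,px,[1.0])[0]; t=(z-a[2])/(b[2]-a[2]); return a+t*(b-a)
E
python3 - <<'E'
from h import *
for n in("side","top"):
    im,d=r.get_image(n); cv2.imwrite(f"pics/{n}0.png",im[:,:,::-1]); np.save(f"{n}0.npy",d)
    c=r.get_calibration(n); print(n,{k:(v if k!="world_to_cam" else np.round(v,3).tolist()) for k,v in c.items()})
    for t in["cassette","drying_rest","casting_stand","bay_floor","press_face","push_pad"]:
        print(n,t,[(np.round(k["pixel"]).tolist(),round(k["score"],2)) for k in r.mark_of(n,t)[:2]])
print(r.grip_point_offset); print(r.get_obs())
E
```

```text
pics
side {'vfov': 55.102209883392206, 'cx': 319.1493521200577, 'cy': 191.95831910596365, 'world_to_cam': [[0.993, -0.121, -0.009, -0.497], [0.083, 0.619, 0.781, -0.164], [-0.089, -0.776, 0.624, -1.121], [0.0, 0.0, 0.0, 1.0]]}
side cassette [([298.0, 169.0], 0.7)]
side drying_rest [([294.0, 179.0], 0.82)]
side casting_stand [([317.0, 241.0], 0.62)]
side bay_floor [([334.0, 237.0], 0.57)]
side press_face [([317.0, 246.0], 0.61), ([282.0, 138.0], 0.45)]
side push_pad [([313.0, 230.0], 0.81)]
top {'vfov': 48.590765682350465, 'cx': 324.35936901525525, 'cy': 197.89131771250896, 'world_to_cam': [[0.027, -0.999, 0.021, 0.06], [0.995, 0.029, 0.101, -0.508], [-0.101, 0.018, 0.995, -1.439], [0.0, 0.0, 0.0, 1.0]]}
top cassette [([256.0, 208.0], 0.55)]
top drying_rest [([257.0, 209.0], 0.6)]
top casting_stand [([360.0, 206.0], 0.66)]
top bay_floor [([364.0, 192.0], 0.66)]
top press_face [([359.0, 205.0], 0.53)]
top push_pad [([362.0, 206.0], 0.82)]
0.1547
{'time_s': 0.7, 'joint_pos': array([6.92805411e+01, 2.74964827e+00, 5.68611705e+00, 9.29322971e+01,
       6.86944721e-04, 8.26794759e+01]), 'joint_vel': array([-0.02597894, -0.02970546, -0.03706685,  0.08078131,  0.10275125,
       -0.04171801]), 'tau': array([-3.94156677e-04, -3.38502252e+01,  3.20054340e+01,  5.98821825e-04,
       -1.47705191e-04, -3.06913279e-06]), 'tcp_pos': array([0.12165447, 0.51071753, 0.40473737]), 'orientation': array([ 1.79995775e+02, -1.49790772e-04,  1.66601065e+02]), 'contact_force': array([-0.58359007, -0.11637122,  0.89500912]), 'wrist_torque': array([ 0.03631715, -0.05454711,  0.00381356]), 'gripper_force': 0.0, 'finger_gap': 0.999295961887085}
```

View pics/top0.png

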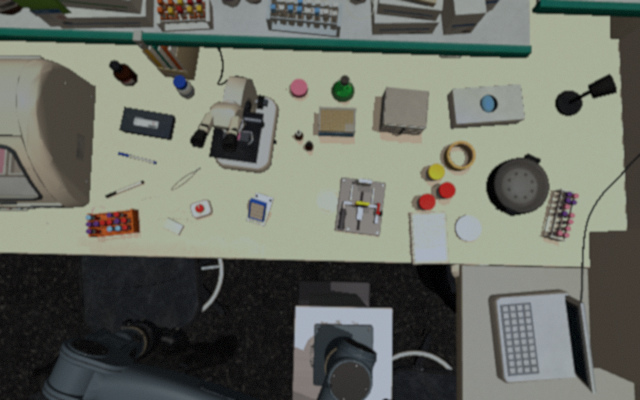

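View pics/side0.png

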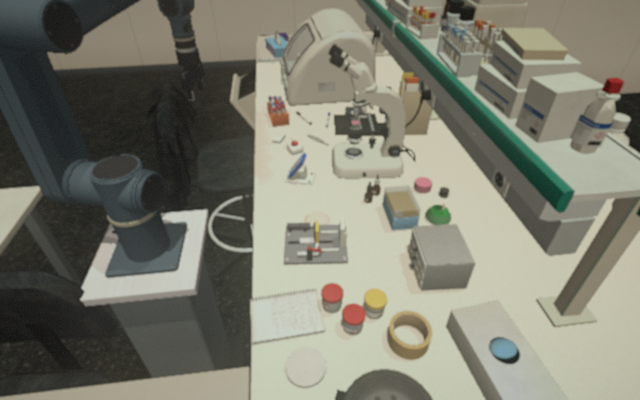

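The top view shows the cassette on its rest at about (258,209) and the stand at about (360,206) with its wall away from the robot. In the side view the cassette is at (297,168) and the stand at (316,242). Next I'll measure poses from depth.

Run:
```python
from h import *
from scipy.spatial.transform import Rotation as R
for n in("top","side"):
    im,d=r.get_image(n)
    for t in["cassette","drying_rest","casting_stand","press_face"]:
        q=r.trace(n,t)
        if not q: print(n,t,"none");continue
        m=q[0]["pixels"]&(d>0); v,u=np.nonzero(m); P=world(n,np.c_[u,v],d[m])
        print(n,t,round(q[0]["score"],2),len(P),"min",np.percentile(P,2,0).round(3),"max",np.percentile(P,98,0).round(3),"med",np.median(P,0).round(3))
        np.save(f"{n}_{t}.npy",P)
        if t=="cassette":
            c=np.median(P,0); 
            A=np.c_[P[:,:2]-c[:2],np.ones(len(P))]; 
            w=np.ones(len(P),bool)
            for _ in range(5):
                U,S,V=np.linalg.svd(P[w]-P[w].mean(0)); nn=V[2]*np.sign(V[2][2]); e=(P-P[w].mean(0))@nn; w=abs(e)<0.006
            print(" normal",nn.round(3),"cent",P[w].mean(0).round(4),w.sum(),"tilt",np.degrees(np.arccos(nn[2])).round(1),"az",np.degrees(np.arctan2(nn[1],nn[0])).round(1))
        if t=="casting_stand":
            k=(P[:,2]>0.004)&(P[:,2]<0.02); print(" base",k.sum(),cv2.minAreaRect((P[:,:2][P[:,2]<0.03]*1000).astype(np.float32)),cv2.minAreaRect((P[:,:2]*1000).astype(np.float32)))
    for nm,(a,b) in dict(top=((225,170),(400,250)),side=((270,140),(370,270)))[n:=n] .items() if 0 else []: pass
    x0,x1,y0,y1=(235,395,165,245) if n=="top" else (270,370,145,270)
    s=5 if n=="top" else 4.8
    cv2.imwrite(f"pics/{n}1.png",cv2.resize(im[y0:y1,x0:x1,::-1],None,fx=s,fy=s,interpolation=cv2.INTER_CUBIC))
```

```text
top cassette 0.72 337 min [0.43  0.261 0.022] max [0.492 0.318 0.097] med [0.46  0.29  0.065]
 normal [-0.782  0.22   0.583] cent [0.4583 0.2902 0.0632] 309 tilt 54.4 az 164.3
top drying_rest 0.81 290 min [ 0.415  0.248 -0.002] max [0.515 0.327 0.028] med [0.475 0.272 0.007]
top casting_stand 0.6 2462 min [ 0.398 -0.119  0.004] max [0.572 0.028 0.082] med [ 0.483 -0.045  0.014]
 base 1882 ((488.5882263183594, -47.76189422607422), (153.46762084960938, 187.95448303222656), 84.30149841308594) ((488.5882263183594, -47.76189422607422), (153.46762084960938, 187.95448303222656), 84.30149841308594)
top press_face 0.66 217 min [ 0.439 -0.1    0.013] max [0.498 0.006 0.082] med [ 0.483 -0.042  0.03 ]
side cassette 0.52 201 min [ 0.43   0.255 -0.001] max [0.494 0.419 0.097] med [0.46  0.272 0.06 ]
 normal [-0.761  0.293  0.579] cent [0.4588 0.2867 0.0624] 140 tilt 54.6 az 158.9
side drying_rest 0.64 336 min [ 0.419  0.247 -0.001] max [0.515 0.336 0.051] med [0.475 0.274 0.007]
side casting_stand 0.6 2488 min [ 0.397 -0.126  0.007] max [0.565 0.014 0.079] med [ 0.481 -0.067  0.014]
 base 1770 ((484.5493469238281, -40.90758514404297), (170.55206298828125, 179.38352966308594), 84.62390899658203) ((484.5493469238281, -40.90758514404297), (170.55206298828125, 179.38352966308594), 84.62390899658203)
side press_face 0.85 316 min [ 0.433 -0.107  0.012] max [0.496 0.006 0.08 ] med [ 0.477 -0.055  0.027]
```

View pics/top1.png

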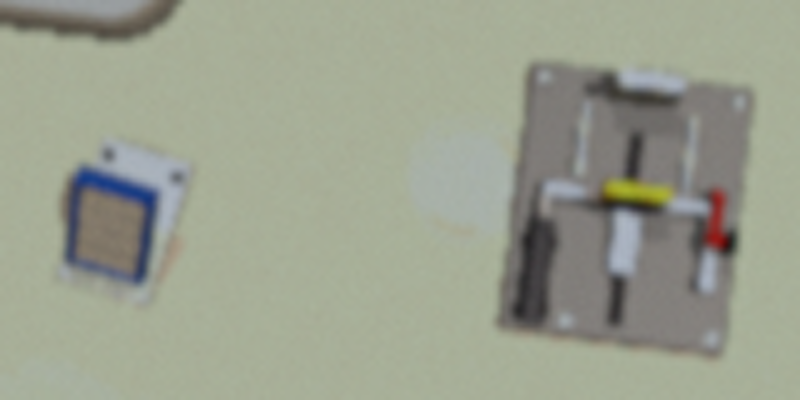

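View pics/side1.png

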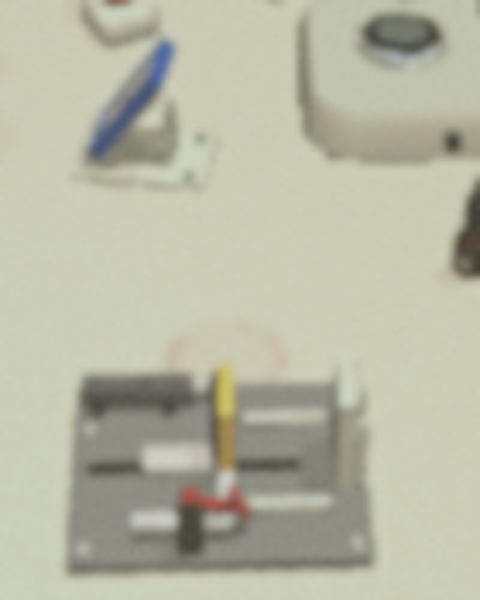

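The crops show the stand base corners, the rest base and the cassette's top edge clearly. I'll solve both poses from these corners.

Run:
```python
from h import *
def fit(model,pts):
    model=np.array(model,float);pts=np.array(pts);a=model-model.mean(0);b=pts-pts.mean(0)
    th=np.arctan2((a[:,0]*b[:,1]-a[:,1]*b[:,0]).sum(),(a*b).sum()); c,s=np.cos(th),np.sin(th);Rm=np.array([[c,-s],[s,c]])
    t=pts.mean(0)-Rm@model.mean(0); print("  origin",t.round(1),"yaw",np.degrees(th).round(2),"res",np.linalg.norm(model@Rm.T+t-pts,axis=1).round(1))
T=lambda p:(p[0]/5+235-.4,p[1]/5+165-.4)
S=lambda p:(p[0]/4.8+270-.4,p[1]/4.8+145-.4)
g=lambda n,f,L,z:[atz(n,f(p),z)[:2]*1000 for p in L]
st=[(85,75),(85,-75),(-95,-75),(-95,75)]
print("stand top");fit(st,g("top",T,[(532,62),(750,90),(720,355),(500,325)],.012))
print("stand side");fit(st,g("side",S,[(358,375),(372,568),(70,572),(85,378)],.012))
rs=[(58,32),(58,-32),(-42,-32),(-42,32)]
print("rest top");fit(rs,g("top",T,[(108,135),(190,160),(150,305),(57,278)],.006))
ct=-20+90*.5736-14*.819
print("cass top-edge");fit([(ct,27),(ct,-27)],g("top",T,[(82,170),(160,190)],.0957))
P=np.load("top_cassette.npy");P=P[P[:,2]>.02]
w=np.ones(len(P),bool)
for _ in range(6):
    V=np.linalg.svd(P[w]-P[w].mean(0),full_matrices=False)[2];nn=V[2]*np.sign(V[2][2]);w=abs((P-P[w].mean(0))@nn)<.005
print("plane",nn.round(3),np.degrees(np.arctan2(-nn[1],-nn[0])))
h=np.cross([0,0,1],-nn);h/=np.linalg.norm(h);up=np.cross(h,nn);up*=np.sign(up[2])
q=np.c_[P[w]@up,P[w]@h]*1000;rc=cv2.minAreaRect(q.astype(np.float32));print(rc)
c=rc[0][0]/1000*up+rc[0][1]/1000*h+nn*(P[w].mean(0)@nn);print("face centre",c.round(4))
for n in("top","side"):
    for t,z in(("drying_rest",0),("casting_stand",0),("bay_floor",.012),("push_pad",.056)):
        for k in r.mark_of(n,t)[:1]: print(n,t,atz(n,k["pixel"],z).round(4))
```

```text
stand top
  origin [488.3 -44.9] yaw -5.73 res [1.5 1.7 1.3 2.3]
stand side
  origin [489.6 -51.1] yaw -6.57 res [6.1 6.5 6.8 6.2]
rest top
  origin [458.6 289.8] yaw -15.08 res [3.4 3.3 0.1 0.5]
cass top-edge
  origin [464.6 285.1] yaw -12.78 res [1.8 1.8]
plane [-0.785  0.218  0.58 ] -15.546714356004818
((260.29046630859375, 402.7249450683594), (54.69908905029297, 91.68081665039062), 89.60953521728516)
face centre [0.4571 0.2909 0.0614]
top drying_rest [0.4625 0.2885 0.    ]
top casting_stand [ 0.4872 -0.0465  0.    ]
top bay_floor [ 0.5297 -0.0515  0.012 ]
top push_pad [ 0.4848 -0.0493  0.056 ]
side drying_rest [0.4568 0.2707 0.    ]
side casting_stand [ 0.4829 -0.0506  0.    ]
side bay_floor [ 0.5361 -0.0509  0.012 ]
side push_pad [ 0.4733 -0.0469  0.056 ]
```

```bash
R="-0.667 -0.230 0.175 0.042 1"; python3 -m inch '-0.667 -0.230 0.12 0.042 1;-0.667 -0.230 0.175 0.042 1;-0.667 -0.230 0.175 0.042 1;-0.667 -0.230 0.175 0.042 1;-0.667 -0.230 0.175 0.042 1;-0.667 -0.230 0.175 0.042 1;-0.667 -0.230 0.175 0.042 1;-0.667 -0.230 0.175 0.042 1;-0.667 -0.230 0.175 0.042 1;-0.667 -0.230 0.175 0.042 1;-0.667 -0.230 0.175 0.042 1;-0.667 -0.230 0.175 0.042 1;-0.667 -0.230 0.175 0.042 1;-0.667 -0.230 0.175 0.042 1'
```

```text
time_s: 3.0
tcp_pos: [0.4782, 0.2847, 0.3004]
orientation: [180.0, 0.0, 164.8]
contact_force: [-0.2, -0.2, -1.5]
finger_gap: 0.999
gripper_force: 0.0
```

```bash
python3 -m inch '0 0 0.05 0 1;0 0 0.09 0 1;0 0 0.117 0 1;0 0 0.117 0 1;0 0 0.117 0 1;0 0 0.117 0 0.55;0 0 0.117 0 0.5;0 0 0.117 0 0.5;0 0 0.117 0 0.5;0 0 0.117 0 0.5;0 0 0.117 0 0.5;0 0 0.117 0 0.5'
python3 - <<'E'
from h import *
im,d=r.get_image("side"); cv2.imwrite("pics/s2.png",cv2.resize(im[120:220,240:370,::-1],None,fx=5,fy=5,interpolation=cv2.INTER_CUBIC))
E
```

```text
time_s: 4.2
tcp_pos: [0.4796, 0.284, 0.2315]
orientation: [179.9, 0.1, 164.7]
contact_force: [-2.9, 0.1, 5.4]
finger_gap: 0.621
gripper_force: 63.6
```

View pics/s2.png

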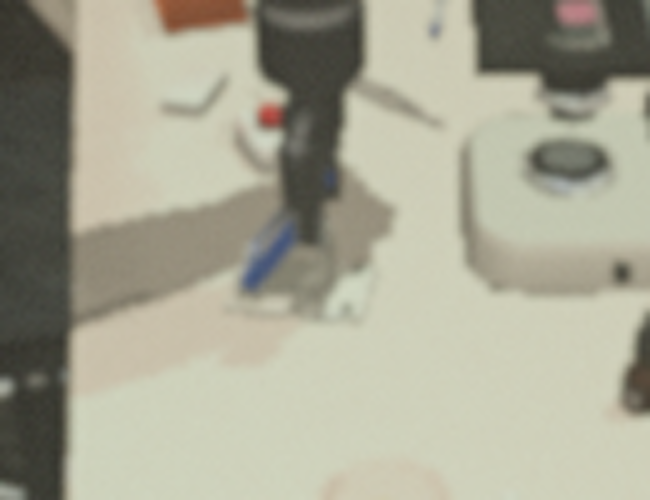

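It's gripped at the top, with the finger over the upper cassette at about (310,190) in the crop. I'll lift and measure the tilt.

```bash
python3 -m inch '0 0 -0.02 0 0.5;0 0 -0.05 0 0.5;0 0 -0.1 0 0.5;0 0 -0.16 0 0.5;0 0 -0.2 0 0.5;0 0 -0.2 0 0.5;0 0 -0.2 0 0.5;0 0 -0.2 0 0.5'
cat > tilt.py <<'E'
from h import *
import sys
o=r.get_obs(); g=o["tcp_pos"]-[0,0,r.grip_point_offset]; print(o["time_s"],g.round(4),o["orientation"].round(1),o["finger_gap"],o["contact_force"].round(1))
for n in("top","side"):
    im,d=r.get_image(n)
    hsv=cv2.cvtColor(im,cv2.COLOR_RGB2HSV); m=cv2.inRange(hsv,(105,110,50),(128,255,255))>0
    m&=d>0; v,u=np.nonzero(m); P=world(n,np.c_[u,v],d[m]); k=np.linalg.norm(P-g,axis=1)<.12;P=P[k]
    if len(P)>20: print(n,len(P),"lo",np.percentile(P,3,0).round(4),"hi",np.percentile(P,97,0).round(4)); np.save(f"bl_{n}.npy",P)
    V=np.linalg.svd(P-P.mean(0),full_matrices=False); print(V[1].round(3),V[2].round(2).tolist())
    if n=="side" and len(sys.argv)>1:
        c,f=cal(n); q=c["world_to_cam"]@np.r_[g,1]; x=int(c["cx"]+f*q[0]/-q[2]);y=int(c["cy"]-f*q[1]/-q[2])
        cv2.imwrite(f"pics/{sys.argv[1]}.png",cv2.resize(im[y-50:y+60,x-65:x+65,::-1],None,fx=5,fy=5,interpolation=cv2.INTER_CUBIC))
E
python3 tilt.py s3
```

```text
time_s: 5.05
tcp_pos: [0.4785, 0.2835, 0.3474]
orientation: [-179.9, -0.2, 164.7]
contact_force: [0.1, 1.1, -1.4]
finger_gap: 0.621
gripper_force: 63.3
5.05 [0.4785 0.2835 0.1927] [-179.9   -0.2  164.7] 0.6210834217593222 [ 0.1  1.1 -1.4]
[0.011 0.003 0.002] [[-0.58, -0.09, -0.81], [0.55, -0.78, -0.31], [-0.6, -0.62, 0.5]]
[] []tilt.py:9: RuntimeWarning: Mean of empty slice.
  V=np.linalg.svd(P-P.mean(0),full_matrices=False); print(V[1].round(3),V[2].round(2).tolist())
  ret = um.true_divide(
```

View pics/s3.png

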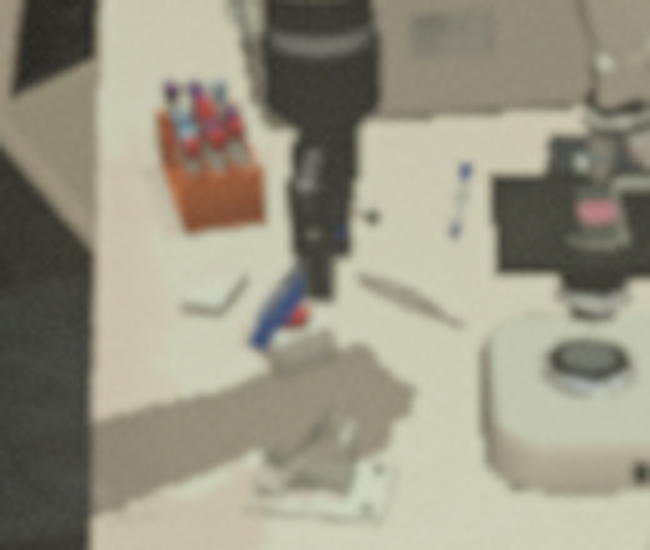

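The cassette keeps its tilt in the grip. Blue edge runs from (258,340) to (300,275) in the crop. I'll carry it above the bay, then pivot it upright against the press plate's back stop.

```bash
python3 -m inch '-0.026 -0.051 0 -0.02 0.5;-0.06 -0.12 0 -0.05 0.5;-0.1 -0.19 0 -0.08 0.5;-0.13 -0.26 0 -0.1 0.5;-0.17 -0.33 0 -0.13 0.5;-0.2 -0.4 0 -0.16 0.5;-0.23 -0.46 0 -0.18 0.5;-0.25 -0.5 0 -0.2 0.5;-0.259 -0.512 0 -0.204 0.5;-0.259 -0.512 0 -0.204 0.5;-0.259 -0.512 0 -0.204 0.5;-0.259 -0.512 0 -0.204 0.5;-0.259 -0.512 0 -0.204 0.5'; sed -i 's/(105,110,50),(128,255,255)/(100,70,30),(135,255,255)/; s/if len(P)>20:/if len(P)<20: print(n,len(P))\n    else:/; s/^    V=/    if len(P)>20: V=/' tilt.py; python3 tilt.py s4
```

```text
time_s: 6.45
tcp_pos: [0.5477, -0.0522, 0.3495]
orientation: [180.0, -0.0, 174.0]
contact_force: [0.4, -0.5, -1.9]
finger_gap: 0.623
gripper_force: 63.6
6.45 [ 0.5477 -0.0522  0.1948] [180.  -0. 174.] 0.6227086524145892 [ 0.4 -0.5 -1.9]
top 36 lo [ 0.4993 -0.026   0.1397] hi [ 0.5409 -0.0196  0.1979]
[0.138 0.02  0.01 ] [[-0.56, 0.04, -0.83], [-0.82, -0.18, 0.55], [0.13, -0.98, -0.13]]
side 67 lo [ 0.4956 -0.0799  0.1432] hi [ 0.5317 -0.0734  0.1919]
[0.155 0.024 0.013] [[-0.57, 0.06, -0.82], [-0.82, -0.02, 0.57], [-0.02, -1.0, -0.06]]
```

View pics/s4.png

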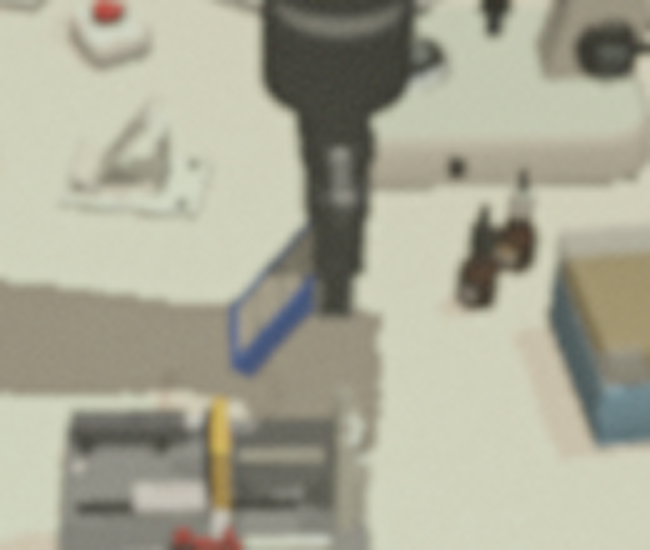

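The side view shows the cassette at 55°, its foot at about (240,355), above the press at (222,450) and the wall at (345,430). I'll make a quick refinement of the press and wall positions before lowering.

Run:
```python
from h import *
th=np.radians(-6.1);o=np.array([.487,-.047])
Ri=np.array([[np.cos(th),np.sin(th)],[-np.sin(th),np.cos(th)]])
for n in("top","side"):
  im,d=(None,np.load(f"{n}0.npy"))
  im=cv2.imread(f"pics/{n}0.png")
  hsv=cv2.cvtColor(im,cv2.COLOR_BGR2HSV)
  v,u=np.nonzero(d>0);P=world(n,np.c_[u,v],d[d>0]);H=hsv[d>0];q=(P[:,:2]-o)@Ri.T*1000
  k=(abs(q[:,0])<90)&(abs(q[:,1])<72)
  y=k&(H[:,0]>18)&(H[:,0]<34)&(H[:,1]>120)&(P[:,2]>.03)
  print(n,"yellow",y.sum(),np.percentile(q[y],[3,50,97],axis=0).round(1).tolist(),np.percentile(P[y,2],[3,97]).round(3))
  w=k&(P[:,2]>.072)&(q[:,0]>40)
  print(n,"wall top",w.sum(),np.percentile(q[w],[3,50,97],axis=0).round(1).tolist(),np.percentile(P[w,2],[3,97]).round(3))
  a=q[w]; print(np.polyfit(a[:,1],a[:,0],1).round(3))
  w=k&(P[:,2]>.03)&(P[:,2]<.075)&(q[:,0]>50)
  print(n,"wall",w.sum(),np.percentile(q[w],[3,50,97],axis=0).round(1).tolist())
```

```text
top yellow 52 [[-6.3, -15.8], [-0.3, 3.5], [6.3, 19.7]] [0.056 0.083]
top wall top 56 [[67.3, -19.1], [73.3, 2.0], [79.1, 21.9]] [0.076 0.09 ]
[-1.6000e-02  7.3185e+01]
top wall 34 [[67.2, -14.8], [68.1, 5.5], [85.4, 23.3]]
side yellow 41 [[-3.1, -25.0], [-0.2, -21.5], [2.5, 5.1]] [0.039 0.081]
side wall top 63 [[67.2, -23.6], [72.2, -6.6], [78.5, 17.4]] [0.074 0.087]
[-2.600e-02  7.246e+01]
side wall 87 [[67.2, -24.7], [75.3, -20.5], [85.2, 11.0]]
```

```bash
python3 -m inch '-0.007 -0.002 0.02 0 0.5;-0.007 -0.002 0.05 0 0.5;-0.007 -0.002 0.08 0 0.5;-0.007 -0.002 0.11 0 0.5;-0.007 -0.002 0.13 0 0.5;-0.007 -0.002 0.145 0 0.5;-0.007 -0.002 0.145 0 0.5;-0.007 -0.002 0.145 0 0.5;-0.007 -0.002 0.145 0 0.5'; python3 tilt.py
```

```text
time_s: 7.45
tcp_pos: [0.5524, -0.0553, 0.2637]
orientation: [-180.0, 0.1, 173.9]
contact_force: [0.2, 0.5, -1.9]
finger_gap: 0.621
gripper_force: 63.6
7.45 [ 0.5524 -0.0553  0.109 ] [-1.800e+02  1.000e-01  1.739e+02] 0.6213737936736926 [ 0.2  0.5 -1.9]
top 35 lo [ 0.5054 -0.0308  0.0114] hi [ 0.5458 -0.0239  0.118 ]
[0.197 0.045 0.011] [[-0.35, 0.01, -0.94], [0.93, -0.1, -0.35], [-0.1, -1.0, 0.02]]
side 63 lo [ 0.5005 -0.0829  0.0553] hi [ 0.5352 -0.0748  0.1051]
[0.146 0.025 0.012] [[-0.56, 0.08, -0.82], [0.81, -0.12, -0.57], [-0.14, -0.99, 0.01]]
```

```bash
python3 -m inch '0.01 0 0 0 0.5;0.02 0 0 0 0.5;0.03 0 0 0 0.5;0.04 0 0 0 0.5;0.05 0 0 0 0.5;0.05 0 0 0 0.5'; python3 tilt.py
```

```text
time_s: 8.15
tcp_pos: [0.5279, -0.053, 0.2697]
orientation: [-179.9, 1.5, 173.9]
contact_force: [13.2, -0.8, 5.0]
finger_gap: 0.623
gripper_force: 65.5
8.15 [ 0.5279 -0.053   0.115 ] [-179.9    1.5  173.9] 0.6231565787167742 [13.2 -0.8  5. ]
top 19
side 53 lo [ 0.4944 -0.0815  0.0528] hi [ 0.5163 -0.0722  0.1009]
[0.129 0.036 0.02 ] [[-0.3, 0.19, -0.94], [-0.64, -0.77, 0.05], [0.71, -0.61, -0.35]]
```

```bash
python3 -m inch '0.007 0 0 0 0.5;0.014 0 0 0 0.5;0.021 0 0 0 0.5;0.028 0 0 0 0.5;0.034 0 0 0 0.5;0.038 0 0 0 0.5;0.038 0 0 0 0.5'; python3 tilt.py s5
```

```text
time_s: 8.95
tcp_pos: [0.5042, -0.0505, 0.2688]
orientation: [-179.9, 1.2, 173.9]
contact_force: [10.0, -1.6, 6.3]
finger_gap: 0.619
gripper_force: 66.9
8.95 [ 0.5042 -0.0505  0.1141] [-179.9    1.2  173.9] 0.6193157898588941 [10.  -1.6  6.3]
top 2
side 38 lo [ 0.4942 -0.0796  0.0482] hi [ 0.5027 -0.0758  0.0891]
[0.078 0.016 0.006] [[-0.1, 0.02, -0.99], [0.98, -0.14, -0.1], [-0.14, -0.99, -0.0]]
```

View pics/s5.png

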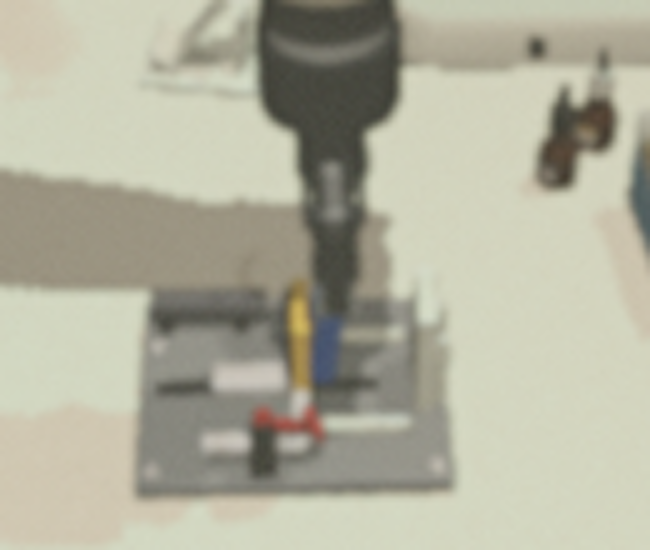

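The cassette now hangs nearly upright just right of the yellow plate, at (325,350) in the crop. About 6° of tilt remains, so I'll push a little further until it's flush.

```bash
python3 -m inch '0.006 0 0 0 0.5;0.01 0 0 0 0.5;0.014 0 0 0 0.5;0.014 0 0 0 0.5'; python3 tilt.py;  python3 -m inch '-0.014 0 0 0 0.5;-0.028 0 0 0 0.5;-0.042 0 0 0 0.5;-0.056 0 0 0 0.5;-0.06 0 0 0 0.5;-0.06 0 0 0 0.5;-0.06 0 0 0 0.5'; python3 tilt.py s6
```

```text
time_s: 9.45
tcp_pos: [0.4955, -0.0495, 0.2682]
orientation: [-179.9, 1.1, 173.9]
contact_force: [10.0, -0.6, 3.8]
finger_gap: 0.619
gripper_force: 67.2
9.45 [ 0.4955 -0.0495  0.1135] [-179.9    1.1  173.9] 0.6192372976532018 [10.  -0.6  3.8]
top 0
side 29 lo [ 0.4941 -0.0797  0.0463] hi [ 0.4999 -0.0756  0.0845]
[0.06  0.011 0.006] [[0.04, -0.03, -1.0], [1.0, -0.05, 0.05], [0.06, 1.0, -0.03]]
time_s: 10.25
tcp_pos: [0.5267, -0.0525, 0.2621]
orientation: [180.0, -0.1, 173.9]
contact_force: [-0.1, -0.0, -1.4]
finger_gap: 0.62
gripper_force: 66.6
10.25 [ 0.5267 -0.0525  0.1074] [ 1.800e+02 -1.000e-01  1.739e+02] 0.6202733244952503 [-0.1 -0.  -1.4]
top 7
side 34 lo [ 0.5191 -0.0829  0.0435] hi [ 0.5275 -0.0784  0.0804]
[0.067 0.015 0.007] [[0.01, -0.02, -1.0], [0.99, -0.13, 0.01], [0.13, 0.99, -0.02]]
```

View pics/s6.png

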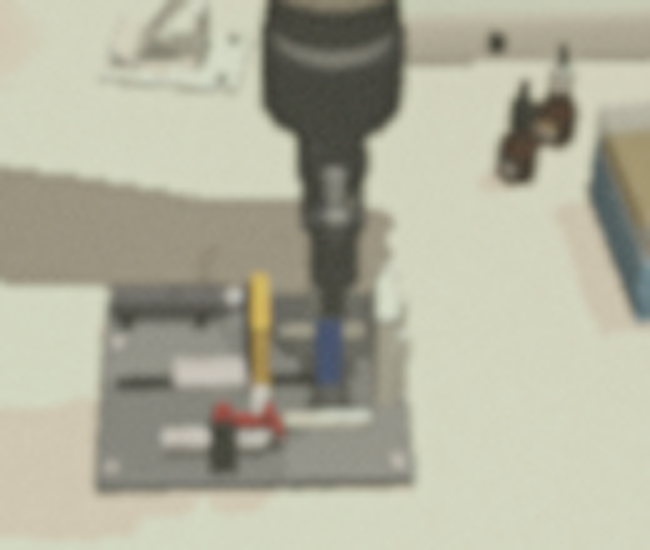

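It's upright now, with the cassette at (330,350) between the press (262) and the wall (390). I'll lower it gently to the floor.

```bash
python3 -m inch '-0.006 0.002 0.01 0 0.5;-0.006 0.002 0.02 0 0.5;-0.006 0.002 0.028 0 0.5;-0.006 0.002 0.034 0 0.5;-0.006 0.002 0.034 0 0.5;-0.006 0.002 0.034 0 0.5'; python3 -c "
from h import *
print(r.get_obs()['contact_force'],r.get_obs()['tcp_pos'])"
```

```text
time_s: 10.95
tcp_pos: [0.5305, -0.0517, 0.242]
orientation: [180.0, -0.0, 173.9]
contact_force: [-0.4, -0.6, -1.9]
finger_gap: 0.621
gripper_force: 66.6
[-0.37818987 -0.647111   -1.87554723] [ 0.53048839 -0.0516797   0.24195878]
```

```bash
python3 -m inch '0 0 0.003 0 0.5;0 0 0.005 0 0.5;0 0 0.007 0 0.5;0 0 0.007 0 0.5'; python3 -m inch '0 0 0.002 0 0.5;0 0 0.004 0 0.5;0 0 0.004 0 0.5'
```

```text
time_s: 11.35
tcp_pos: [0.5308, -0.0518, 0.2393]
orientation: [-180.0, 0.1, 173.9]
contact_force: [-1.5, 0.2, 5.4]
finger_gap: 0.621
gripper_force: 67.4
time_s: 11.65
tcp_pos: [0.5308, -0.0517, 0.2393]
orientation: [-180.0, 0.1, 173.9]
contact_force: [-5.4, 1.5, 14.1]
finger_gap: 0.62
gripper_force: 68.7
```

```bash
python3 -m inch '0 0 -0.003 0 0.5;0 0 -0.006 0 0.5;0 0 -0.006 0 0.5;0 0 -0.006 0 0.64;0 0 -0.006 0 0.66;0 0 -0.006 0 0.68;0 0 -0.006 0 0.72;0 0 -0.006 0 0.8;0 0 -0.006 0 0.9;0 0 -0.006 0 1;0 0 -0.006 0 1;0 0 -0.006 0 1;0 0 -0.006 0 1'; python3 tilt.py
```

```text
time_s: 12.95
tcp_pos: [0.5306, -0.0517, 0.2392]
orientation: [-180.0, 0.0, 173.9]
contact_force: [0.2, -0.1, 0.0]
finger_gap: 0.997
gripper_force: 0.0
12.95 [ 0.5306 -0.0517  0.0845] [-180.     0.   173.9] 0.9972954469404858 [ 0.2 -0.1  0. ]
top 4
side 30 lo [ 0.5222 -0.0817  0.0191] hi [ 0.5311 -0.0767  0.0493]
[0.053 0.016 0.008] [[-0.07, -0.02, 1.0], [-1.0, 0.01, -0.07], [-0.0, -1.0, -0.02]]
```

```bash
python3 -m inch '0 0 -0.02 0 1;0 0 -0.06 0 1;0 0 -0.12 0 1;0 0 -0.18 0 1;0 0 -0.2 0 1;0 0 -0.2 0 1;0.05 0 -0.2 0 0.5;0.1 0 -0.2 0 0;0.148 0 -0.2 0 0;0.148 0 -0.2 0 0;0.148 0 -0.2 0 0;0.148 0 -0.2 0 0;0.148 0 -0.2 0 0'
python3 - <<'E'
from h import *
a,d=r.get_image("side");b,_=r.get_image("top")
A=cv2.resize(a[180:280,260:370,::-1],(550,500),interpolation=cv2.INTER_CUBIC);B=cv2.resize(b[165:245,325:395,::-1],(250,286),interpolation=cv2.INTER_CUBIC)
C=np.zeros((500,800,3),np.uint8);C[:,:550]=A;C[:286,550:]=B;cv2.imwrite("pics/c7.png",C)
E
```

```text
time_s: 14.35
tcp_pos: [0.443, -0.0424, 0.3587]
orientation: [180.0, -0.0, 173.9]
contact_force: [-0.4, -0.0, 0.2]
finger_gap: -0.002
gripper_force: 0.0
```

View pics/c7.png

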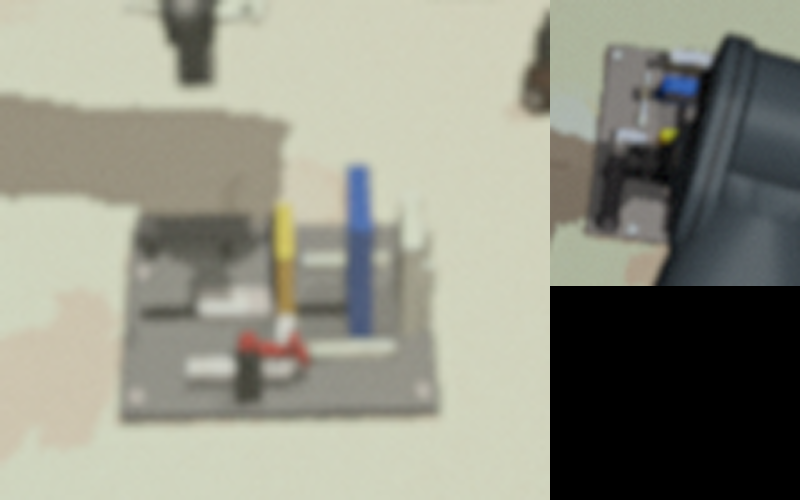

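The cassette stands upright by itself at (360,250), between the press (285) and the wall (412). Next I'll lower the closed fingers behind the push pad.

```bash
python3 -m inch '0 0 0.04 0 0;0 0 0.1 0 0;0 0 0.16 0 0;0 0 0.21 0 0;0 0 0.229 0 0;0 0 0.229 0 0;0 0 0.229 0 0;0 0 0.229 0 0'; python3 -m inch '-0.01 0 0 0 0;-0.02 0 0 0 0;-0.03 0 0 0 0;-0.037 0 0 0 0;-0.044 0 0 0 0;-0.044 0 0 0 0'
```

```text
time_s: 15.25
tcp_pos: [0.4435, -0.0426, 0.2239]
orientation: [-180.0, 0.2, 173.9]
contact_force: [1.0, -0.1, 0.6]
finger_gap: -0.002
gripper_force: 0.0
time_s: 15.85
tcp_pos: [0.4683, -0.045, 0.2216]
orientation: [-180.0, -0.1, 173.9]
contact_force: [-3.1, 0.2, 3.1]
finger_gap: 0.003
gripper_force: 1.6
```

```bash
python3 -m inch '-0.006 0 0 0 0;-0.012 0 0 0 0;-0.018 0 0 0 0;-0.024 0 0 0 0;-0.03 0 0 0 0;-0.036 0 0 0 0;-0.042 0 0 0 0;-0.048 0 0 0 0;-0.054 0 0 0 0;-0.06 0 0 0 0;-0.06 0 0 0 0'; python3 -m inch '-0.004 0 0 0 0;-0.008 0 0 0 0;-0.012 0 0 0 0;-0.012 0 0 0 0'
```

```text
time_s: 16.95
tcp_pos: [0.5036, -0.0486, 0.2214]
orientation: [180.0, -0.2, 173.9]
contact_force: [-6.6, 1.5, 4.1]
finger_gap: -0.001
gripper_force: 3.7
time_s: 17.35
tcp_pos: [0.5108, -0.0494, 0.2214]
orientation: [180.0, -0.2, 173.9]
contact_force: [-6.8, 1.3, 3.4]
finger_gap: 0.003
gripper_force: 3.5
```

```bash
python3 -m inch '-0.002 0 0 0 0;-0.004 0 0 0 0;-0.005 0 0 0 0;-0.005 0 0 0 0'; python3 -m inch '-0.002 0 0 0 0;-0.004 0 0 0 0;-0.004 0 0 0 0'
```

```text
time_s: 17.75
tcp_pos: [0.5135, -0.0497, 0.2214]
orientation: [180.0, -0.2, 173.9]
contact_force: [-7.5, 1.6, 4.6]
finger_gap: -0.002
gripper_force: 3.9
time_s: 18.05
tcp_pos: [0.5149, -0.0498, 0.2214]
orientation: [180.0, -0.4, 173.9]
contact_force: [-13.1, 1.5, 7.4]
finger_gap: 0.003
gripper_force: 5.9
```

```bash
python3 -m inch '-0.001 0 0 0 0;-0.002 0 0 0 0;-0.002 0 0 0 0;-0.002 0 0 0 0'; python3 -c "
from h import *
a,d=r.get_image('side')
print(r.get_obs()['contact_force'])
cv2.imwrite('pics/c8.png',cv2.resize(a[180:280,260:370,::-1],(660,600),interpolation=cv2.INTER_CUBIC))"
```

```text
time_s: 18.45
tcp_pos: [0.5153, -0.0498, 0.2214]
orientation: [180.0, -0.5, 173.9]
contact_force: [-14.9, 2.0, 10.4]
finger_gap: -0.001
gripper_force: 7.3
[-14.44786776   2.10408386   9.89221548]
```

View pics/c8.png

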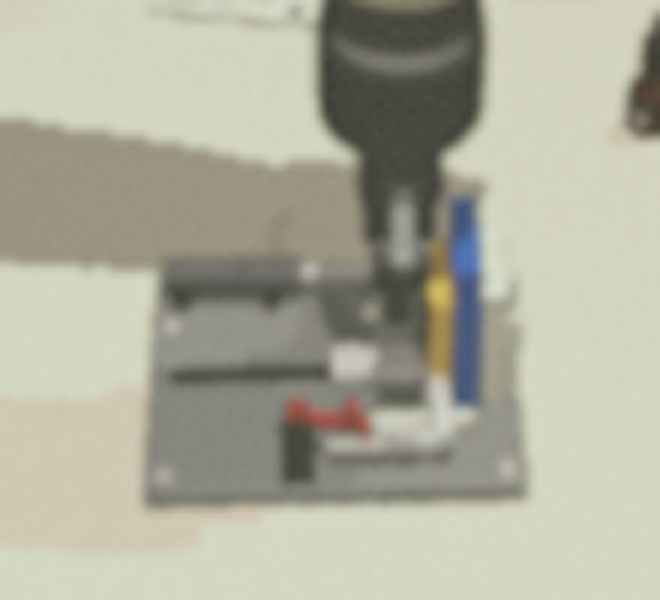

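The cassette (465,300) is squeezed flush between the plate (440) and the wall (497), and the pawl is down. I'll push slightly more to get into mid-band, then hand in.

```bash
python3 -m inch '-0.001 0 -0.001 0 0;-0.002 0 -0.002 0 0;-0.002 0 -0.002 0 0;-0.002 0 -0.002 0 0'; python3 -c "
from h import *
r.get_image('side'); print(r.get_obs()['contact_force'])"
```

```text
time_s: 18.9
tcp_pos: [0.5157, -0.0498, 0.2215]
orientation: [180.0, -0.7, 173.9]
contact_force: [-14.3, 1.7, 7.6]
finger_gap: 0.001
gripper_force: 7.6
[-15.98005005   1.7056604    8.22725795]
```

```bash
python3 -m inch '-0.001 0 0 0 0;-0.002 0 0 0 0;-0.002 0 0 0 0;-0.002 0 0 0 0;-0.002 0 0 0 0;-0.002 0 0 0 0'; python3 -c "
from h import *
for i in range(4):
    r.get_image('side'); o=r.get_obs(); print(o['contact_force'],o['tcp_pos'])"
```

```text
time_s: 19.55
tcp_pos: [0.5161, -0.0498, 0.2214]
orientation: [180.0, -0.9, 173.9]
contact_force: [-16.8, 1.7, 10.1]
finger_gap: 0.001
gripper_force: 9.0
[-18.06314223   2.00990951   9.01695271] [ 0.51614435 -0.04985988  0.22147025]
[-17.33071548   1.86375774   9.61220963] [ 0.51613604 -0.04984205  0.22145438]
[-17.53559112   1.62836826  11.17049424] [ 0.51613105 -0.04984935  0.22144733]
[-18.01752718   2.07181116   9.16053064] [ 0.5161304  -0.04983624  0.22144803]
```

A steady push of about 17.5 N, so I'm handing it in.

```bash
python3 -c "
from station import r
print(r.job_done())"
```

```text
the job is handed in; nothing more can be done
None
```

The cassette stands upright in the bay, clamped against the wall by the latched press and held with a steady push of about 17.5 N; the job was handed in at about 20 s, and no verdict came back.

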